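# Turn a sample tube over to the roller mixer by way of a V-block

### The job

Move the long capped tube from the rack into the slanted V-block, round bottom down against the foot, and let go of it there so that it can be taken again by its side. Then lay it on the free near pair of rollers of the mixer with its cap towards the switch end, let go, and finally push the switch lever all the way over, away from the robot. Do not drop the tube, and leave the other tubes and the slide box where they are.

Things in the scene. Friction and masses are not known exactly. Their poses are not given: they have to be found in the camera images.
- tube: The long tube in the rack: white, round-bottomed, 18 mm in diameter, 150 mm long over all, with a ribbed grey cap 20 mm in diameter on its last 25 mm; about 40 g. Origin at the very bottom on its axis, z axis along the tube to the cap. It starts upright in any of the rack's three holes, bottom 10 mm and top 160 mm above the table, 70 mm of it above the rack.
- tube_bottom (a point): Point on the tube's axis 9 mm from the bottom (centre of the round bottom).
- tube_mid (a point): Point on the tube's axis 75 mm from the bottom.
- tube_neck (a point): Point on the tube's axis 115 mm from the bottom, 10 mm below the cap's edge. Held by the cap in a light grip, the tube can swing about the line between the fingers.
- rack: Fixed grey block 50 mm (x) by 170 mm (y) by 90 mm high, origin under its centre. Three holes 21 mm wide and 80 mm deep in a row along its y axis at -55, 0 and +55 mm, one tube in each.
- short_a: Bystander: same kind of tube but only 115 mm long, upright in the rack, its top 35 mm above the rack. Origin at its bottom, z up.
- short_b: Bystander: a second such 115 mm tube in the rack.
- vblock: Fixed aluminium V-block on a dark base plate 130 by 75 by 10 mm; origin under the centre of the base, z up. Its groove slopes at 45 degrees in its x-z plane, rising towards its own -x; it is open to the upper +x side. A tube at home has its very bottom at the foot stop at (55, 0, 55) mm in this frame and its axis along the slope. Distances s below are measured up the slope from there.
- v_low (a point): Where tube_bottom lies when the tube is home in the V-block (s = 9 mm). The groove is two 90 degree V saddles, s = 10 to 40 and 90 to 107 mm; their walls reach 4 mm above the tube's axis and 18 mm out to either side.
- v_high (a point): Where tube_neck lies when the tube is home in the V-block (s = 115 mm); beyond s = 107 the tube and its cap stand out freely. The line from v_low to v_high is the groove's rising axis.
- v_gap (a point): Point on the axis of a tube at home in the V-block at s = 65 mm: middle of the 50 mm gap between the saddles, where the tube can be gripped by its sides; nothing lies nearer than 30 mm below the tube's axis there.
- mixer: Fixed white roller mixer 190 mm (x) by 290 mm (y), origin under its centre, z up. Two pairs of rollers along its y axis: near lane centred at x = -40 mm (free), far lane at x = +40 mm (a tube lies there). The rollers do not turn. End housings beyond y = +105 mm (top 110 mm high, carries the switch) and below y = -120 mm (top 106 mm high).
- lane (a point): Middle of the near lane, on the axis of a tube lying there: (-40, 0, 101.4) mm in the mixer's frame. Its two rollers are 10 mm shafts 35 mm apart, 85 mm high, each with rubber sleeves 30 mm in diameter from y = -97 to -27 and +27 to +97 mm; the 54 mm gap between the sleeves leaves room for fingers down to the shafts' tops (90 mm high).
- done_tube: Bystander: a 150 mm tube of the same kind already lying on the far rollers, cap to the mixer's +y. Origin on its axis at mid-length.
- slide_box: Bystander: cardboard box 77 by 52 by 38 mm on the bench, origin under its centre.
- switch (a joint): Toggle lever on the mixer's +y housing, 45 mm long: at 0 it leans to the mixer's -x (towards the robot), grows as it is pushed to the mixer's +x, stays where it is left; stop at 1.0 rad. Pushes over lightly.
- switch_tip (a point): Tip of the switch lever. It moves with the lever.

How it is judged (in metres and radians):
On the way, in this order (a step that is already met when the one before it is completed fails the run):
1. the tube lies home in the V-block, bottom at the foot, and has been let go (distance between tube_bottom and v_low below 0.012 m and distance between tube_neck and v_high below 0.012 m and contact force between tube and the fingers below 0.05 N and linear speed of tube below 0.02 m/s), for 0.2 s.
2. the tube lies on the near rollers, cap towards the switch end, and has been let go, the switch still off (x of tube_mid in the frame of mixer between -0.047 and -0.033 m and z of tube_mid in the frame of mixer between 0.096 and 0.107 m and y of tube_mid in the frame of mixer between -0.06 and 0.06 m and x of tube_neck in the frame of mixer between -0.047 and -0.033 m and y of tube_neck in the frame of mixer above 0.01 m and z of tube_neck in the frame of mixer between 0.096 and 0.107 m and contact force between tube and the fingers below 0.05 N and linear speed of tube below 0.02 m/s and value of joint switch below 0.5 rad), for 0.2 s.
3. the switch is pushed over (value of joint switch above 0.85 rad), for 0.1 s.
At the end, for the whole second after the job is handed in: The tube rests, let go, on the near rollers: axis within 7 mm sideways and 5 mm in height of the lane's middle line, middle within 60 mm of the lane's middle lengthways, cap towards the switch end (+y); the switch is over (at least 0.85 rad of 1.0) (x of tube_mid in the frame of mixer between -0.047 and -0.033 m and z of tube_mid in the frame of mixer between 0.096 and 0.107 m and y of tube_mid in the frame of mixer between -0.06 and 0.06 m and x of tube_neck in the frame of mixer between -0.047 and -0.033 m and y of tube_neck in the frame of mixer above 0.01 m and z of tube_neck in the frame of mixer between 0.096 and 0.107 m and contact force between tube and the fingers below 0.05 N and linear speed of tube below 0.02 m/s and value of joint switch above 0.85 rad); the robot touches nothing.
It fails at once if a tube in the rack or on the far rollers, or the slide box, is shifted by more than 25 mm (distance of any of short_a, short_b, done_tube, slide_box from where it was at the start of the episode above 0.025 m).
It fails at once if the long tube is dropped (faster than 0.7 m/s while no finger touches it) (contact force between tube and the fingers below 0.05 N and linear speed of tube above 0.7 m/s).
It also fails if it takes over 67 s, if anything falls off the work surface, if the arm or the gripper's body presses on something with over 40 N, if the wrist force passes 120 N, or if a joint passes its speed limit or range.

### The arm

A 6-joint arm with a two-finger parallel gripper is mounted at the origin on the work surface. World frame = base frame: x ahead of the robot, y to its left, z up, the work surface at z = 0. Lengths are in mm, angles in rad, forces in N, time in s.
With the tool pointing down it reaches from about 300 to 775 mm from the base axis. Payload 14.6 kg.
Tool frame: the origin (TCP) lies on the centre line of the jaws, within the pads' length; the fingertips stand 19 mm ahead of it and the grasp point (between the pads) is the TCP (bot.tip_reach is the distance from the TCP to the fingertips, in mm); z points along the fingers, y is the line along which they close (so a half turn about z gives the same grasp; the last joint's range is limited). The gripper opens to 85 mm and grips with 20 to 120 N. Pads are 22 mm wide; open, the fingers measure 114 mm over their backs; the gripper's body (76 mm by 85 mm) begins 54 mm behind the grasp point. The pads swing forward as they close: fully open they stand 13 mm farther back than shut.
Start: joints at [-1.384, 0.3, 1.521, -0, 1.321, -0.067], TCP at [138.09, -532.373, 250.281] pointing down, gripper open.
Joint ranges: [-3.03, 3.03], [-0.79, 2.21], [0.23, 2.52], [-1.04, 4.18], [0, 3.07], [-2.55, 2.55]. Speed limits (rad/s): [2.22, 2.22, 2.57, 3.14, 3.14, 3.14].

### API

Orientations are given as a unit quaternion [w, x, y, z].
In Python, from rig import bot gives the robot as it stands. Calls block until the motion is done:
- bot.move_to(position, orientation): joint-space move of the TCP to a pose.
- bot.servo_line(position, attitude=None, speed=150, until_force=None): straight line of the TCP; attitude=None keeps the orientation; speed is the mean speed in mm/s. With until_force (N) it stops when the force on the tool has changed by that much, and returns True; else False.
- bot.move_joints(angles): joint-space move.
- bot.move_gripper(opening, grip_force=None): finger opening in mm; grip_force is the grip in N (None keeps the last); returns when the fingers have stopped.
- bot.dwell(seconds).
- bot.ik(position, orientation): joint angles nearest the present ones, or None.
- bot.read_state(): the state.
- bot.read_camera(name): name is "side" or "top" or "wrist"; returns a dict with "image" (420x560x3 uint8, blue, green, red), "depth" (420x560 float32, mm along the optical axis (not along the pixel's ray), 0 where there is no reading), "fovy" (degrees; the focal length in pixels is half the picture's height over the tangent of half this angle, whatever the lens; pixels are square), "cx", "cy" (the principal point, pixels), "eye" and "attitude" of the camera in the world; the wrist camera has in their place "mount" (4x4, takes a point from camera to tool coordinates, whose origin is the TCP and whose axes are the flange's). Camera axes: x right, y down, z forward; pixel columns grow to the right and rows downward; lengths in mm; the calibration is good to about 2 mm. A picture is of the moment at which its call begins: read the wrist's pose just before it.
A pose or a line that the arm cannot do raises bot.MotionError and nothing moves.
- bot.finish_job(): hands the job in; it is judged then, once.
The state is a dict: "clock": time; "joint_positions": joint angles; "qvel": joint speeds; "effort": joint torques, N m; "ee_pos": TCP position; "tool_rot": TCP orientation; "ft_force": force on the tool from outside, world axes, zero at the start; "moment": the same for the moment, N m; "grip_width": finger opening in mm; "grip_force": force on a finger pad.
Only numpy, scipy, OpenCV 4.12 (cv2) and the standard library are available. Lean on these libraries where they do the work, as an engineer would, in place of code of your own. Each camera call takes 0.05 s, during which the arm holds its last target. There are 200 camera calls.

## Working session

There is one attempt and no reset: what is moved stays moved. The work goes in short steps, each a Python script; the robot and the scene stay as the last script left them, time stands still between calls to the robot, and variables do not carry over. Pictures are saved under pics/ and viewed, at most 10 in all, crops included, and the job is handed in when it is done.

```bash
ls; mkdir -p pics
python3 - <<'E'
from rig import bot
import cv2,numpy as np
for n in("top","side"):
    c=bot.read_camera(n); cv2.imwrite(f"pics/{n}0.png",c["image"]); np.savez(f"{n}0.npz",**c)
    print(n,c["fovy"],c["cx"],c["cy"],c["eye"],c["attitude"],(c["depth"]>0).mean())
c=bot.read_camera("wrist");print(c["mount"],c["fovy"],c["cx"],c["cy"])
s=bot.read_state();print(s)
E
```

```text
pics
top 46.51824599687376 282.58912814203705 210.0098897875119 [ 474.93749372   16.24468958 1508.14893839] [ 0.02394675 -0.69884062  0.71374081 -0.040279  ] 0.9961054421768708
side 57.02285041774252 281.92268165214676 205.91433541060223 [ 424.42036817 -800.24745139  912.012325  ] [-0.38997688  0.91290142 -0.11159702  0.04555367] 0.9958035714285715
[[ 6.16504528e-04 -9.45902964e-01 -3.24449076e-01  8.37851033e+01]
 [ 9.99999781e-01  6.61524233e-04 -2.84585193e-05 -6.85094402e-01]
 [ 2.41549924e-04 -3.24448987e-01  9.45903164e-01 -1.23385397e+02]
 [ 0.00000000e+00  0.00000000e+00  0.00000000e+00  1.00000000e+00]] 61.39975310388516 276.55236436246264 206.16173171876122
{'clock': 0.15, 'joint_positions': array([-1.38362015e+00,  3.00341278e-01,  1.52142427e+00, -5.18852799e-06,
        1.32070497e+00, -6.66218914e-02]), 'qvel': array([-3.08599228e-04, -6.38443121e-05, -3.33503446e-03,  2.03138518e-03,
       -1.89879367e-03, -1.67072695e-03]), 'effort': array([ 1.05321931e-03, -5.43671644e+01, -3.61888504e+01, -8.11067889e-05,
        3.20703271e-03, -2.09849060e-05]), 'ee_pos': array([ 138.05026025, -532.23035506,  249.85886666]), 'tool_rot': array([-4.37983403e-04,  9.91958940e-01,  1.26559348e-01, -2.89502541e-05]), 'ft_force': array([ 0.48698848, -0.14302846,  0.69263237]), 'moment': array([-0.0403517 ,  0.00844199,  0.09997668]), 'grip_force': 0.0, 'grip_width': 85.11742902373653}
```

View pics/top0.png

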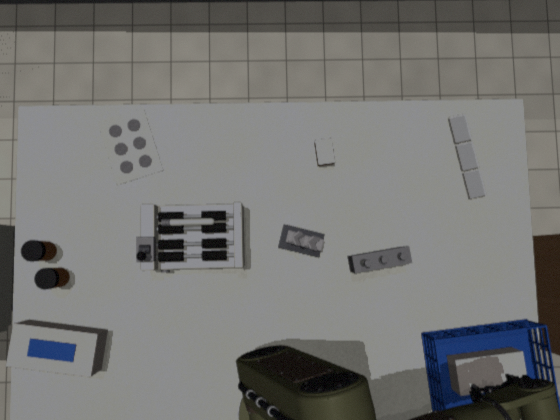

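View pics/side0.png

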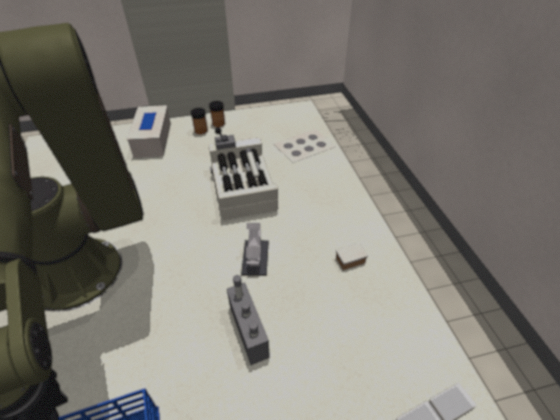

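Top view: rack about (380,260) with the long tube apparently at its left, +y hole; V-block (302,240), mixer (192,237) with the switch at its left end (145,250), slide box (325,151). Next I fit shapes from depth.

```bash
cat > h.py <<'E'
from rig import bot
import cv2,numpy as np
from scipy.spatial.transform import Rotation as R
def q2m(q): return R.from_quat(np.asarray(q),scalar_first=True).as_matrix()
def m2q(m): return R.from_matrix(m).as_quat(scalar_first=True)
def cloud(c,pose=None):
    h,w=c["depth"].shape; f=h/2/np.tan(np.radians(float(c["fovy"]))/2)
    u,v=np.meshgrid(np.arange(w),np.arange(h)); d=c["depth"]
    P=np.dstack([(u-c["cx"])/f*d,(v-c["cy"])/f*d,d])
    if pose is None: return P@q2m(c["attitude"]).T+c["eye"]
    M=c["mount"]; P=P@M[:3,:3].T+M[:3,3]
    return P@q2m(pose[1]).T+pose[0]
def wrist():
    s=bot.read_state(); c=bot.read_camera("wrist")
    return c,cloud(c,(s["ee_pos"],s["tool_rot"]))
E
python3 - <<'E'
from h import *
for n in("top","side"):
    c=dict(np.load(n+"0.npz")); P=cloud(c); 
    # table plane
    print(n)
    X,Y,Z=P[...,0],P[...,1],P[...,2]
    t=(abs(Z)<15)&(X>300)&(X<900)&(abs(Y)<500); 
    A=np.c_[X[t],Y[t],np.ones(t.sum())]; print("table",np.linalg.lstsq(A,Z[t],rcond=None)[0],Z[t].std())
    m=((Z>14)&(Z<200)&(X>350)&(X<800)&(Y>-350)&(Y<450)&(c["depth"]>0)).astype(np.uint8)
    k,l,st,ce=cv2.connectedComponentsWithStats(m)
    for i in range(1,k):
        if st[i,4]<60: continue
        q=P[l==i]; print(st[i],"med",np.median(q,0).round(),"max",q.max(0).round(), q.min(0).round())
        for lo,hi in((80,98),(98,112),(112,180)):
            s=q[(q[:,2]>lo)&(q[:,2]<hi)]
            if len(s)>5: print("  ",lo,len(s),s.mean(0).round(1),cv2.minAreaRect(s[:,:2].astype(np.float32)))
c=dict(np.load("top0.npz"));P=cloud(c)
np.set_printoptions(linewidth=250)
print(P[218:262:3,272:332:3,2].round().astype(int))
# upscaled crop
im=c["image"][190:290,130:420]; cv2.imwrite("pics/crop.png",cv2.resize(im,None,fx=2.7,fy=2.7,interpolation=cv2.INTER_CUBIC))
E
```

```text
top
table [ 0.0014513   0.00058864 -0.23861532] 3.476444646877524
[316 147  19  19 309] med [ 772. -150.   38.] max [ 800. -125.   47.] [ 745. -180.   16.]
[ 136  202  109   71 6858] med [530. 253.  95.] max [629. 395. 192.] [430. 100.  14.]
   80 1500 [530.5 241.3  92.4] ((532.3604736328125, 226.04052734375), (253.27256774902344, 184.70172119140625), 89.49227142333984)
   98 2144 [542.6 238.6 104.5] ((533.8306884765625, 245.8670654296875), (189.6270751953125, 290.89971923828125), 0.07485291361808777)
   112 723 [520.5 348.1 129.2] ((526.649169921875, 249.21871948242188), (291.29193115234375, 184.20143127441406), 87.40911102294922)
[282 230  42  21 493] med [513. -80.  72.] max [549. -16. 137.] [ 485. -137.   14.]
   80 29 [508.7 -79.6  86.3] ((516.0614624023438, -73.75360870361328), (78.99868774414062, 38.74922180175781), 72.58257293701172)
   98 39 [525.3 -35.3 106.6] ((525.4805908203125, -42.809059143066406), (34.09792709350586, 31.72292709350586), 88.5564956665039)
   112 114 [521.8 -49.7 121.2] ((521.9016723632812, -48.67240905761719), (37.020111083984375, 38.35792922973633), 72
[... 2841 characters left out ...]
    9  109  102  112  132   72   61   64   77   66   61   47   61   59   -2   -2]
 [   3   -1    6   10   12   15    9    9  125  123   62   71   80   71   61   52   57    1    2   -2]
 [   0   -2   -2    7   13   10   12    3    9   12   11    9   39   85   80   52   57    2    6    4]
 [   5    2    1    5   -2    3    0    4   14    8    8    5    9    3   11    9    6    0   -1    1]
 [   0    5    1   -3   -3   -1   -3    2    3    3    2    9   10   15   10   16    1    0   -1    2]
 [   5    3    5    3    1    1   -5   -1    4    3   -4    2   -3    1    5   11    0    0    2    2]
 [  -4   -3    1    0    1    2    0   -1   -5    1   -3    3   -2   -1   -3   -2    3    3   -4    3]]
```

View pics/crop.png

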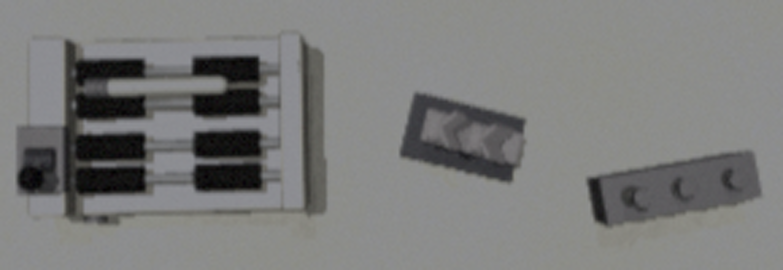

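Mixer is essentially aligned with world at about (534,246), with the switch end at +y. The V-block rises towards +y (yaw about −107°), and the rack yaw is about 8.7°. I'll take close wrist looks over the rack, V-block and mixer next.

```bash
cat >> h.py <<'E'
def att(x,z):  # tool attitude from tool x and z directions
    x=np.array(x,float);z=np.array(z,float);z/=np.linalg.norm(z);x-=z*(x@z);x/=np.linalg.norm(x)
    return m2q(np.c_[x,np.cross(z,x),z])
def down(deg): a=np.radians(deg); return att([np.cos(a),np.sin(a),0],[0,0,-1])
E
python3 - <<'E'
from h import *
for n in("top","side"):
    c=dict(np.load(n+"0.npz"));P=cloud(c);Z=P[...,2]
    m=(Z>82)&(Z<100)&(P[...,0]>400)&(P[...,0]<500)&(P[...,1]<-180)&(P[...,1]>-390)
    print(n,"rack",cv2.minAreaRect(P[m][:,:2].astype(np.float32)))
    m=(Z>105)&(P[...,0]>400)&(P[...,0]<500)&(P[...,1]<-180)&(P[...,1]>-390)
    k,l,st,ce=cv2.connectedComponentsWithStats(m.astype(np.uint8))
    for i in range(1,k):
        if st[i,4]>8:
            q=P[l==i];t=q[q[:,2]>np.percentile(q[:,2],60)-6];print("  tube",np.median(q,0).round(1),t.mean(0).round(1),len(t))
t0=bot.read_state()["clock"]
for i,(p,a) in enumerate([((450,-270,300),98.7),((515,-90,320),72.6),((533,265,330),90)]):
    bot.move_to(p,down(a)); bot.dwell(.15)
    s=bot.read_state(); c=bot.read_camera("wrist"); np.savez(f"w{i}.npz",p=s["ee_pos"],q=s["tool_rot"],**c); cv2.imwrite(f"pics/w{i}.png",c["image"])
    print(s["clock"],s["ee_pos"])
ims=[cv2.imread(f"pics/w{i}.png") for i in range(3)]
cv2.imwrite("pics/wall.png",cv2.resize(np.vstack([np.hstack(ims[:2]),np.hstack([ims[2],ims[2]*0])]),(800,600)))
E
```

```text
top rack ((453.7550354003906, -302.3041687011719), (50.317626953125, 171.4173126220703), 8.705513000488281)
  tube [ 462.9 -353.9  123.3] [ 462.2 -355.5  124.2] 42
  tube [ 453.  -300.3  124.6] [ 453.6 -301.1  125.5] 41
  tube [ 446.1 -245.2  157.7] [ 445.8 -247.8  159.8] 44
side rack ((454.59808349609375, -302.4521484375), (50.40145492553711, 173.3893280029297), 8.617292404174805)
  tube [ 446.  -254.7  148.4] [ 446.1 -250.8  159.1] 76
  tube [ 454.3 -306.8  124.8] [ 454.9 -303.9  125.5] 63
  tube [ 462.4 -360.9  124.5] [ 462.7 -358.2  125.5] 73
1.8167 [ 449.56900772 -270.71273834  299.82774511]
2.825 [514.76324226 -91.23072735 319.80078085]
4.3583 [533.39475659 263.92230536 330.08275217]
```

View pics/wall.png

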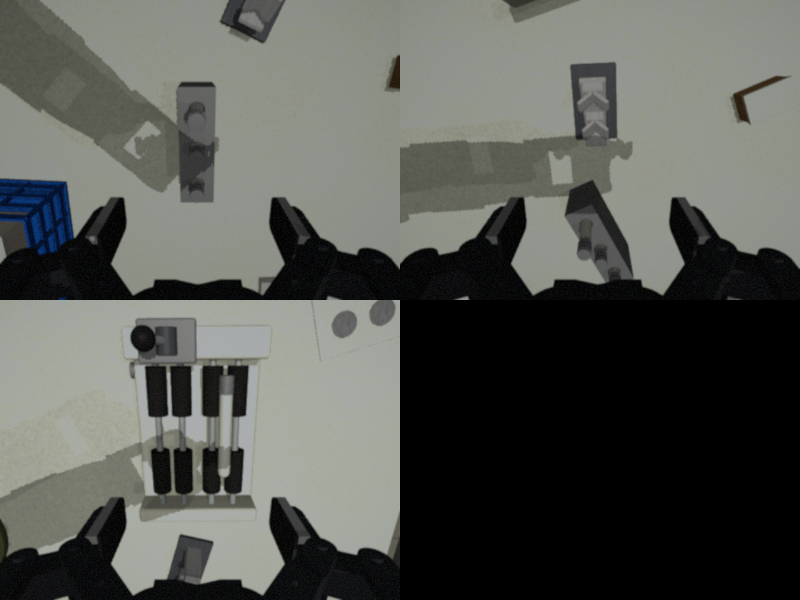

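Wrist views: the long tube is in the +y hole (panel 1, about (195,113)). The V-block plate and saddles are clear in panel 2 at (594,103), and the lever with its black ball is in panel 3 at (143,338).

Run:
```python
from h import *
def load(i):
    c=dict(np.load(f"w{i}.npz")); return c,cloud(c,(c["p"],c["q"]))
def rect(q): return cv2.minAreaRect(q[:,:2].astype(np.float32))
c,P=load(0);Z=P[...,2];box=lambda P,x0,x1,y0,y1:(P[...,0]>x0)&(P[...,0]<x1)&(P[...,1]>y0)&(P[...,1]<y1)
b=box(P,400,510,-400,-200); tb=b&(Z>-8)&(Z<8);print("tableZ",np.median(Z[tb]))
m=b&(Z>84)&(Z<97);print("rack",rect(P[m]),np.median(Z[m]))
m=b&(Z>152)&(Z<170);print("long top",P[m].mean(0),rect(P[m]))
# V-block plate
c,P=load(1);Z=P[...,2]
f=210/np.tan(np.radians(float(c["fovy"]))/2); M=c["mount"];Rw=q2m(c["q"]);eye=Rw@M[:3,3]+c["p"]
def cast(uv,z):
    d=np.c_[(uv[:,0]-c["cx"])/f,(uv[:,1]-c["cy"])/f,np.ones(len(uv))]@(Rw@M[:3,:3]).T
    return eye+d*((z-eye[2])/d[:,2])[:,None]
g=cv2.cvtColor(c["image"],cv2.COLOR_BGR2GRAY); b=box(P,440,590,-170,10)&(Z<25)
print("gray plate",np.percentile(g[b],[5,20,50,80]))
m=(b&(g<110)).astype(np.uint8); m=cv2.morphologyEx(m,cv2.MORPH_OPEN,np.ones((3,3)))
k,l,st,ce=cv2.connectedComponentsWithStats(m); i=1+st[1:,4].argmax(); v,u=np.nonzero(l==i)
r=rect(cast(np.c_[u,v].astype(float),10.));print("plate",r,len(u), "tableZ",np.median(Z[box(P,440,590,-170,10)&(Z>-8)&(Z<6)]))
# saddles, symmetric about groove plane: use plate axis
m=box(P,440,590,-170,10)&(Z>45);q=P[m];print("saddles",rect(q),q.mean(0))
a=np.radians(r[2] if r[1][0]>r[1][1] else r[2]+90); ax=np.array([np.cos(a),np.sin(a)]); ax*=np.sign(ax[1])
o=np.array(r[0]); la=np.array([ax[1],-ax[0]])
L=(q[:,:2]-o)@la; A=(q[:,:2]-o)@ax
for lo in range(-60,70,10):
    s=(A>=lo)&(A<lo+10)
    if s.sum()>8: 
        t=L[s]; print(lo,s.sum(),"lat",np.percentile(t,[2,98]).round(1),"bottom",t[np.argsort(q[s,2])[:max(3,s.sum()//6)]].mean().round(1), "z",np.percentile(q[s,2],[2,50,98]).round())
# mixer
c,P=load(2);Z=P[...,2];g=cv2.cvtColor(c["image"],cv2.COLOR_BGR2GRAY)
Rw=q2m(c["q"]);eye=Rw@M[:3,3]+c["p"]
b=box(P,400,660,80,420); m=b&(Z>100)&(Z<115);print("mixer hi",rect(P[m]))
s=b&(g<45)&(Z>60)&(Z<112);k,l,st,ce=cv2.connectedComponentsWithStats(s.astype(np.uint8))
for i in range(1,k):
    if st[i,4]>100: q=P[l==i];print("dark",len(q),rect(q),"top",np.percentile(q[:,2],95))
w=b&(Z>108)&(g>120)&(P[...,1]<340);print("done tube",rect(P[w]) if w.sum() else 0)
m=b&(Z>118);k,l,st,ce=cv2.connectedComponentsWithStats(m.astype(np.uint8))
for i in range(1,k):
    if st[i,4]>20: q=P[l==i];print("sw",len(q),q.min(0),q.max(0))
m=b&(g<45)&(Z>125);q=P[m];print("ball",len(q),q.mean(0),q.min(0),q.max(0))
```

```text
tableZ -0.1254136880957617
rack ((453.1520080566406, -303.4712829589844), (50.065391540527344, 170.83807373046875), 8.700143814086914) 89.85663714832593
long top [ 444.72802939 -247.84253177  159.26038382] ((445.0356750488281, -248.408447265625), (20.091632843017578, 20.095481872558594), 8.296672821044922)
gray plate [ 57.  67. 147. 150.]
plate ((503.1344909667969, -87.10785675048828), (166.73146057128906, 115.12812805175781), 85.50389862060547) 4913 tableZ -0.0715890096781493
saddles ((516.8523559570312, -83.38066101074219), (109.72237396240234, 112.35454559326172), 28.46584701538086) [518.30990652 -79.45841167 344.0017113 ]
-50 208 lat [-16.4  15.6] bottom 7.3 z [52. 56. 59.]
-40 235 lat [-15.5  20.2] bottom 1.3 z [45. 52. 70.]
-30 701 lat [-14.1  75.6] bottom -0.3 z [ 58. 340. 370.]
-20 3011 lat [-5.9 76.2] bottom 27.5 z [ 69. 366. 370.]
-10 9512 lat [-31.5  84.7] bottom 40.1 z [ 75. 363. 381.]
0 8976 lat [-48.1  54.7] bottom -16.5 z [ 65. 378. 387.]
10 8493 lat [-50.3   7.1] bottom -26.4 z [ 74. 366. 386.]
20 6344 lat [-55.9  19.2] bottom -26.5 z [121. 375. 387.]
30 461 lat [-4.9
[... 1120 characters left out ...]
85
dark 1326 ((554.2763061523438, 184.30087280273438), (26.310279846191406, 68.63982391357422), 1.3137778043746948) top 100.21353997805772
dark 1106 ((589.1231689453125, 184.63607788085938), (25.9984130859375, 68.3526382446289), 0.07265185564756393) top 100.21621945834005
done tube ((556.1157836914062, 258.4140319824219), (100.98873138427734, 123.12324523925781), 52.229713439941406)
sw 5586 [461.88611514 344.95678948 130.57840567] [533.50811248 394.85065321 453.46546467]
sw 35680 [458.56292502 252.60394981 323.47735283] [608.03220927 348.25268656 453.46546467]
ball 33919 [532.18777232 277.48380345 371.32931641] [458.7480383  253.87920065 135.63147172] [608.03220927 383.56314575 453.46546467]
```

Run:
```python
from h import *
def rect(q): return cv2.minAreaRect(q[:,:2].astype(np.float32))
box=lambda P,x0,x1,y0,y1:(P[...,0]>x0)&(P[...,0]<x1)&(P[...,1]>y0)&(P[...,1]<y1)
c=dict(np.load("w1.npz"));P=cloud(c,(c["p"],c["q"]));Z=P[...,2]
g=cv2.cvtColor(c["image"],cv2.COLOR_BGR2GRAY);b=box(P,440,590,-170,10)&(Z<200)
m=(b&(Z>5)).astype(np.uint8);m|=(b&(g<85)&(Z>-8)).astype(np.uint8)
m=cv2.morphologyEx(m,cv2.MORPH_OPEN,np.ones((5,5)));k,l,st,ce=cv2.connectedComponentsWithStats(m);i=1+st[1:,4].argmax()
f=210/np.tan(np.radians(float(c["fovy"]))/2); M=c["mount"];Rw=q2m(c["q"]);eye=Rw@M[:3,3]+c["p"]
v,u=np.nonzero((l==i)&(Z<20)); d=np.c_[(u-c["cx"])/f,(v-c["cy"])/f,np.ones(len(u))]@(Rw@M[:3,:3]).T
C=eye+d*((10-eye[2])/d[:,2])[:,None]
r=rect(C);print("plate",r,st[i])
q=P[b&(Z>45)];print("saddles",rect(q))
a=np.radians(r[2] if r[1][0]>r[1][1] else r[2]+90)
for deg in (np.degrees(a),72.6):
  a=np.radians(deg);ax=np.array([np.cos(a),np.sin(a)]); ax*=np.sign(ax[1])
  o=np.array(r[0]); la=np.array([ax[1],-ax[0]]);L=(q[:,:2]-o)@la; A=(q[:,:2]-o)@ax
  print(deg)
  for lo in range(-70,70,10):
    s=(A>=lo)&(A<lo+10)
    if s.sum()>30: 
        t=L[s]; print(lo,s.sum(),"lat",np.percentile(t,[2,98]).round(1),"z",np.percentile(q[s,2],[2,50,98]).round())
c=dict(np.load("w2.npz"));P=cloud(c,(c["p"],c["q"]));Z=P[...,2];g=cv2.cvtColor(c["image"],cv2.COLOR_BGR2GRAY)
b=box(P,400,660,330,430)&(Z<220)
for n,m in(("ball",b&(g<35)&(Z>130)),("post",b&(g>=35)&(Z>130))):
    q=P[m];print(n,len(q),np.median(q,0),np.percentile(q,2,axis=0),np.percentile(q,98,axis=0))
```

```text
plate ((514.17578125, -74.57772827148438), (129.85801696777344, 74.63170623779297), 75.09932708740234) [ 239   88   65  118 6771]
saddles ((512.19873046875, -81.68677520751953), (110.64410400390625, 39.3983039855957), 74.6682357788086)
75.09932708740234
-70 45 lat [-15.7  16.9] z [54. 56. 59.]
-60 283 lat [-16.3  15.8] z [49. 55. 59.]
-50 186 lat [-18.7  19.3] z [45. 62. 73.]
-40 234 lat [-18.7  19.2] z [56. 71. 82.]
-30 293 lat [-17.7  18.1] z [46. 78. 85.]
-20 293 lat [-16.   16.2] z [49. 69. 76.]
-10 260 lat [-15.9  15.2] z [58. 64. 67.]
0 162 lat [-18.   17.7] z [ 66.  72. 123.]
10 346 lat [-19.1  18.9] z [ 80. 123. 132.]
20 445 lat [-16.9  16.6] z [ 89. 123. 131.]
30 420 lat [-16.2  16.6] z [ 99. 115. 121.]
40 341 lat [-16.4  16.7] z [103. 107. 111.]
72.6
-70 40 lat [-13.9  18.7] z [54. 56. 59.]
-60 291 lat [-13.8  18.3] z [49. 55. 59.]
-50 182 lat [-16.9  20.5] z [45. 62. 73.]
-40 234 lat [-17.1  20.6] z [56. 71. 82.]
-30 294 lat [-16.4  19.4] z [46. 78. 85.]
-20 294 lat [-15.4  16.8] z [49. 69. 76.]
-10 264 lat [-15.8  15.5] z [58. 64. 68.]
0 159 lat [-19.1  16.6] z [ 66.  72. 123.]
10 341 lat [-19.7  18.4] z [ 84. 123. 132.]
20 451 lat [-17.6  16.2] z [ 89. 123. 131.]
30 419 lat [-17.9  15. ] z [ 98. 115. 121.]
40 339 lat [-18.2  14.8] z [103. 107. 112.]
ball 930 [480.01608916 368.84786111 182.1255505 ] [468.88451404 358.5498905  174.77938324] [489.32595347 380.11263657 185.72209651]
post 4637 [502.4344185  369.17092677 135.17388976] [465.41860325 345.80864777 132.43664634] [530.53134603 393.62008458 176.77424702]
```

```bash
cat >> h.py <<'E'
a=np.radians(75.1); xv=-np.array([np.cos(a),np.sin(a),0]); zz=np.array([0,0,1.]); yv=np.cross(zz,xv)
O=np.array([514.2,-74.6,0]); foot=O+55*xv+55*zz; u=(zz-xv)/2**.5; n=(zz+xv)/2**.5
QV=att(-n,-u)     # tool along the tube, cap grasp
QG=att(u,-n)      # gap grasp
QR=down(98.7); QL=down(90.2)
T=np.array([445,-248.3,0]); lane=np.array([493.3,245.7,101.4])
E
python3 - <<'E'
from h import *
np.set_printoptions(precision=2,suppress=True)
for nme,p,q in [("rack",T+[0,0,147],QR),("lift",T+[0,0,300],QR),("Vpre",foot+137*u+90*n,QV),("V",foot+137*u,QV),("Vout",foot+200*u,QV),("Gpre",foot+65*u+120*n,QG),("G",foot+65*u+10*n,QG),("lane",lane+[0,0,10],QL),("sw",[435,369,184],QL),("sw2",[505,369,184],QL)]:
    print(nme,p,bot.ik(p,q))
E
```

```text
rack [ 445.  -248.3  147. ] [-0.58  0.32  1.75 -0.    1.07 -0.73]
lift [ 445.  -248.3  300. ] [-0.58  0.17  1.56 -0.    1.41 -0.73]
Vpre [508.6  -95.63 215.51] [ 0.04  0.41  1.62 -0.75  1.44  0.53]
V [524.97 -34.13 151.87] [ 0.15  0.55  1.59 -0.72  1.43  0.67]
Vout [536.42   8.92 196.42] [ 0.21  0.53  1.49 -0.68  1.55  0.64]
Gpre [ 490.06 -165.33  185.81] [-0.69  0.44  1.65  0.7   1.47 -0.65]
G [510.06 -90.17 108.03] [-0.55  0.53  1.75  0.79  1.26 -0.7 ]
lane [493.3 245.7 111.4] [ 0.4   0.46  1.65 -0.    1.03  0.39]
sw [435, 369, 184] [ 0.64  0.41  1.54 -0.    1.2   0.64]
sw2 [505, 369, 184] [ 0.57  0.52  1.37 -0.    1.25  0.57]
```

Run:
```python
from h import *
bot.move_gripper(55)
bot.move_to(T+[0,0,230],QR)
bot.servo_line(T+[0,0,147],speed=120)
bot.move_gripper(10,40); s=bot.read_state(); print(s["clock"],s["grip_width"],s["grip_force"],s["ee_pos"])
bot.servo_line(T+[0,0,285],speed=120)
s=bot.read_state(); print(s["clock"],s["grip_width"],s["grip_force"])
bot.move_to(foot+139*u+90*n,QV); bot.dwell(.2)
s=bot.read_state(); print(s["clock"],s["grip_width"],s["grip_force"],s["ee_pos"],foot+139*u+90*n)
c=bot.read_camera("side");im=c["image"][140:320,150:350];cv2.imwrite("pics/hold.png",cv2.resize(im,None,fx=3,fy=3))
c=bot.read_camera("wrist");cv2.imwrite("pics/holdw.png",c["image"])
a=cv2.resize(im,(400,360));b=cv2.resize(c["image"],(400,300));cv2.imwrite("pics/hold2.png",np.hstack([a[:300],b]))
```

```text
7.9833 18.961510904712195 38.98279130458832 [ 445.27878166 -248.42072372  147.48816338]
9.2833 18.41201335075587 39.014663100242615
10.6333 18.69415538543 39.04370069503784 [508.84737828 -95.07432182 217.26752716] [508.96689312 -94.2674615  216.92745289]
```

View pics/hold2.png

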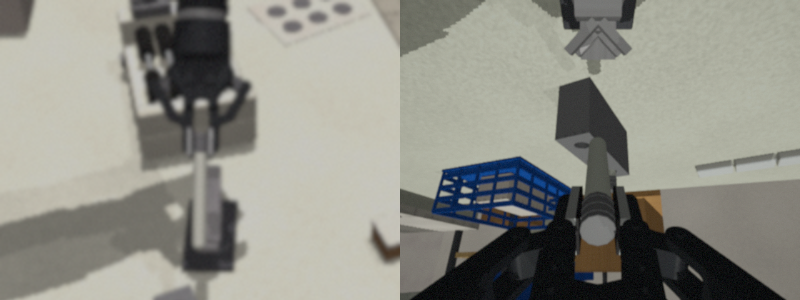

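The tube is held by its cap, in line with the fingers, above the V-block. Before placing it I'll check its alignment from depth.

Run:
```python
from h import *
s=bot.read_state();c=bot.read_camera("wrist")
P=cloud(c,([0,0,0],[1,0,0,0]))   # tool frame
for z in range(-10,140,10):
    m=(abs(P[...,1])<14)&(abs(P[...,0])<45)&(P[...,2]>=z)&(P[...,2]<z+10)
    q=P[m]
    if len(q)>10: print(z,len(q),"y",np.percentile(q[:,1],[3,97]).round(1),"topx",np.percentile(q[:,0],[50,97]).round(1))
```

```text
-10 1156 y [-13.   13.1] topx [ 9. 12.]
0 843 y [-13.2  13.1] topx [ 9.4 12. ]
10 443 y [-12.6  13.1] topx [ 8.3 11.8]
20 352 y [-8.3  7.9] topx [7.6 9. ]
30 297 y [-8.4  8. ] topx [7.5 8.8]
40 250 y [-8.3  7.8] topx [7.6 8.9]
50 217 y [-8.3  8. ] topx [7.6 8.8]
60 187 y [-8.4  7.8] topx [7.7 8.9]
70 164 y [-8.4  7.6] topx [7.6 8.9]
80 142 y [-8.1  7.8] topx [7.6 8.9]
90 127 y [-8.5  7.7] topx [7.5 8.8]
100 110 y [-8.1  7.7] topx [7.6 8.9]
110 102 y [-8.5  7.4] topx [7.7 8.8]
120 81 y [-8.3  7.7] topx [7.7 8.9]
```

Run:
```python
from h import *
print(bot.servo_line(foot+140*u+12*n,QV,speed=80))
print("n",bot.servo_line(foot+140*u-2*n,speed=15,until_force=5))
s=bot.read_state(); e=s["ee_pos"]-foot; print(s["clock"],"s,n,y",e@u,e@n,e@yv)
p=s["ee_pos"]
print("u",bot.servo_line(p-6*u,speed=12,until_force=6))
s=bot.read_state(); e=s["ee_pos"]-foot; print(s["clock"],"s,n,y",e@u,e@n,e@yv,s["ft_force"])
```

```text
False
n True
12.7667 s,n,y 139.90403914748407 -1.1077404477765567 0.18339045168475435
u True
13.125 s,n,y 136.82897271894288 -1.0059881686254564 0.40260947769707894 [0.15161202 2.05602258 5.42155551]
```

Run:
```python
from h import *
bot.move_gripper(45); bot.dwell(.3)
s=bot.read_state(); p=s["ee_pos"]
bot.servo_line(p+70*u,speed=150)
bot.move_to(foot+140*u+190*n+40*zz,down(75.1))
bot.move_to(foot+65*u+110*n,QG); bot.dwell(.2)
s=bot.read_state();c=bot.read_camera("wrist"); print(s["clock"],s["grip_width"])
np.savez("g.npz",p=s["ee_pos"],q=s["tool_rot"],**c);cv2.imwrite("pics/g.png",c["image"])
P=cloud(c,(s["ee_pos"],s["tool_rot"]))-foot
S,N,Y=P@u,P@n,P@yv
for z in range(-10,170,10):
    m=(abs(Y)<12)&(abs(N)<14)&(S>=z)&(S<z+10)&(N>3)
    if m.sum()>8: print(z,m.sum(),"y",np.percentile(Y[m],[3,97]).round(1),"n",np.percentile(N[m],97).round(1),"smax",S[m].max().round(1))
```

```text
16.225 44.9317460861397
-10 221 y [-10.6  11.5] n 6.3 smax -0.0
0 156 y [-8.3  8.1] n 9.9 smax 9.9
10 278 y [-8.2  7.9] n 10.2 smax 20.0
20 287 y [-8.2  7.8] n 10.1 smax 29.9
30 299 y [-8.1  7.7] n 10.0 smax 40.0
40 309 y [-8.   7.6] n 10.0 smax 50.0
50 327 y [-8.   8.1] n 9.7 smax 60.0
60 333 y [-7.9  7.9] n 9.7 smax 70.0
70 348 y [-7.8  7.8] n 9.5 smax 80.0
80 360 y [-7.8  7.7] n 9.8 smax 90.0
90 373 y [-7.7  7.6] n 9.6 smax 100.0
100 384 y [-7.6  7.5] n 9.6 smax 109.9
110 397 y [-7.5  7.9] n 9.4 smax 120.0
120 448 y [-8.1  8.4] n 10.2 smax 130.0
130 487 y [-8.6  8.3] n 10.2 smax 140.0
140 471 y [-8.5  8.7] n 10.1 smax 149.2
```

View pics/g.png

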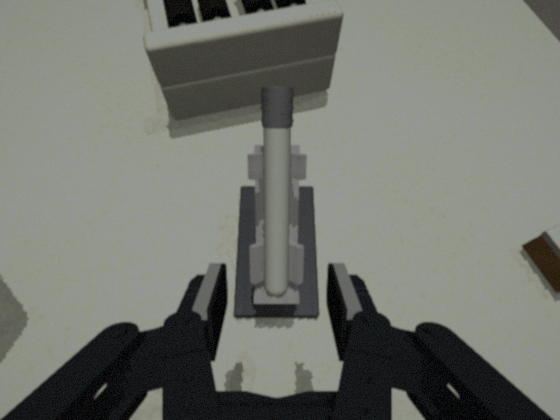

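The tube is home: bottom at the foot, lateral error under 1 mm, the cap free above the upper saddle. Now the side grasp in the gap.

Run:
```python
from h import *
bot.servo_line(foot+65*u+11*n,QG,speed=90)
bot.move_gripper(8,40); s=bot.read_state(); e=s["ee_pos"]-foot; print(s["clock"],s["grip_width"],s["grip_force"],e@u,e@n,e@yv)
bot.servo_line(foot+65*u+110*n,speed=100)
bot.move_to(lane+[0,-40,170],QL)
bot.servo_line(lane+[0,0,90],QL,speed=120); bot.dwell(.2)
s=bot.read_state();c=bot.read_camera("wrist"); print(s["clock"],s["grip_width"],s["grip_force"],s["ee_pos"])
cv2.imwrite("pics/l.png",c["image"])
P=cloud(c,([0,0,0],[1,0,0,0]))
for x in range(-70,100,10):
    m=(abs(P[...,1])<14)&(P[...,2]>-8)&(P[...,2]<30)&(P[...,0]>=x)&(P[...,0]<x+10);q=P[m]
    if len(q)>10: print(x,len(q),"y",np.percentile(q[:,1],[3,97]).round(1),"z",np.percentile(q[:,2],[3,50]).round(1))
```

```text
17.8833 16.370881337304617 40.17179846763611 64.981135381186 11.284081827921534 0.17756301572796757
21.5167 16.279443798617606 39.98392045497894 [493.51305542 245.56402854 192.03099267]
-60 123 y [-8.8  8.4] z [1.6 4.5]
-50 647 y [-8.2  8.2] z [1.2 2.8]
-40 671 y [-8.   8.1] z [1.1 3. ]
-30 734 y [-8.4  8.3] z [1.3 3. ]
-20 751 y [-8.1  8.1] z [1.4 3. ]
-10 865 y [-8.2  8.2] z [-5.2  3. ]
0 917 y [-8.2  8.2] z [-2.7  3.1]
10 1738 y [-13.3  13.3] z [-6.7  3.2]
20 994 y [-8.3  8.3] z [1.7 3.5]
30 1062 y [-8.2  8.1] z [1.8 3.6]
40 1142 y [-8.3  8.3] z [2.  3.8]
50 1233 y [-8.2  8.1] z [2.  3.9]
60 1445 y [-9.1  9.3] z [1.  3.1]
70 1600 y [-9.3  9.2] z [1.  3.1]
80 875 y [-9.1  9.3] z [1.  3.4]
```

View pics/l.png

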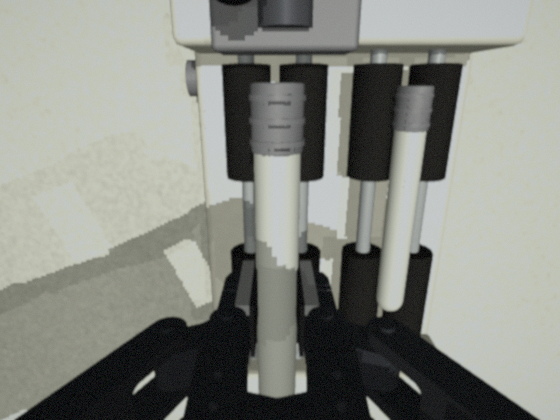

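The tube is held level over the near lane with its cap towards the switch, axis 10.5 mm ahead of the TCP. Lowering it now.

Run:
```python
from h import *
bot.servo_line(lane+[0,0,22],QL,speed=80)
print(bot.servo_line(lane+[0,0,9.5],speed=15,until_force=4))
s=bot.read_state(); print(s["clock"],s["ee_pos"],s["ft_force"])
bot.move_gripper(34); bot.dwell(.3)
bot.servo_line(lane+[0,0,100],speed=120); bot.dwell(.1)
c,P=wrist(); print(bot.read_state()["clock"]); cv2.imwrite("pics/l2.png",c["image"])
Q=P-lane
for y in range(-80,110,15):
    m=(abs(Q[...,0])<14)&(Q[...,2]>3)&(Q[...,2]<20)&(Q[...,1]>=y)&(Q[...,1]<y+15);q=Q[m]
    if len(q)>10: print(y,len(q),"x",np.percentile(q[:,0],[3,97]).round(1),"z",np.percentile(q[:,2],97).round(1),q[:,1].min().round(),q[:,1].max().round())
```

```text
True
23.225 [493.22986169 245.64597945 113.33878684] [-1.64311966  0.29686376  5.65205891]
24.8833
-65 281 x [-7.8  7.1] z 9.2 -63.0 -50.0
-50 451 x [-8.4  7.6] z 9.7 -50.0 -35.0
-35 482 x [-8.3  7.4] z 9.9 -35.0 -20.0
-20 510 x [-8.9  7.2] z 10.0 -20.0 -5.0
-5 556 x [-8.8  7.3] z 10.1 -5.0 10.0
10 603 x [-9.3  7.3] z 10.4 10.0 25.0
25 635 x [-9.1  7.2] z 10.6 25.0 40.0
40 705 x [-9.1  7.1] z 10.8 40.0 55.0
55 790 x [-9.6  7.6] z 11.9 55.0 70.0
70 892 x [-10.4   8.1] z 12.3 70.0 85.0
85 88 x [-12.7  12.8] z 19.9 99.0 99.0
```

View pics/l2.png

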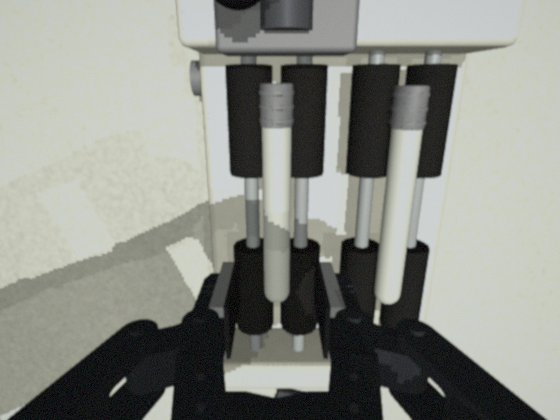

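The tube rests on the near rollers, let go, with its cap to the switch end and its axis within about 1 mm of the lane. Now the switch.

Run:
```python
from h import *
bot.servo_line(lane+[0,0,170],speed=150)
bot.move_gripper(0)
bot.move_to([432,369,270],QL)
bot.servo_line([432,369,184],speed=120)
print(bot.servo_line([508,369,184],speed=50,until_force=12))
s=bot.read_state(); print(s["clock"],s["ee_pos"],s["ft_force"])
bot.dwell(.2)
bot.servo_line([440,369,190],speed=120); bot.servo_line([440,369,330],speed=200)
bot.move_to([480,300,330],QL);bot.dwell(.2)
c,P=wrist(); g=cv2.cvtColor(c["image"],cv2.COLOR_BGR2GRAY)
m=(P[...,2]<220)&(P[...,2]>150)&(g<35)&(P[...,1]>330)&(P[...,1]<410);q=P[m];print(len(q),np.median(q,0),np.percentile(q,98,axis=0))
cv2.imwrite("pics/sw.png",c["image"])
```

```text
True
28.0833 [454.53337139 369.27141733 184.84580938] [-4.53913643 -0.67176766  5.93169512]
818 [480.04850461 370.23258356 183.00097456] [490.5299926  380.84649434 186.77743386]
```

View pics/sw.png

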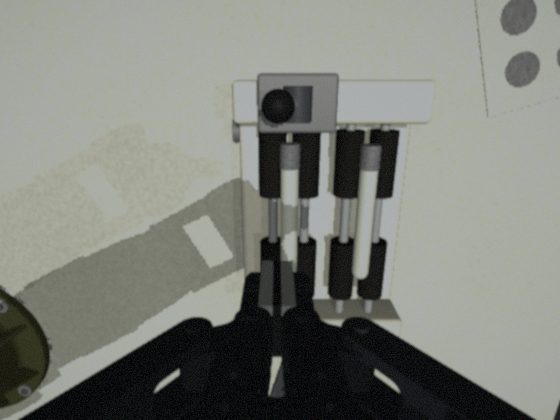

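The lever did not move; the stop fired on first contact. I'll push again with a higher threshold.

Run:
```python
from h import *
bot.move_to([432,369,270],QL)
bot.servo_line([432,369,182],speed=120)
print(bot.servo_line([506,369,182],speed=35,until_force=28))
s=bot.read_state(); print(s["clock"],s["ee_pos"],s["ft_force"])
bot.servo_line([440,369,190],speed=120); bot.servo_line([440,369,330],speed=200)
bot.move_to([480,300,330],QL);bot.dwell(.2)
c,P=wrist(); g=cv2.cvtColor(c["image"],cv2.COLOR_BGR2GRAY)
m=(P[...,2]<220)&(P[...,2]>150)&(g<35)&(P[...,1]>330)&(P[...,1]<410);q=P[m];print(len(q),np.median(q,0),np.percentile(q,98,axis=0))
Q=P-lane;m=(abs(Q[...,0])<14)&(Q[...,2]>3)&(Q[...,2]<20)&(abs(Q[...,1])<90);print(Q[m].min(0),Q[m].max(0),bot.read_state()["clock"])
cv2.imwrite("pics/sw2.png",c["image"])
```

```text
True
33.075 [493.457972   369.06278305 181.36317369] [-12.18808426  -2.84386665   8.99142312]
785 [516.25982197 370.6045768  181.04906793] [527.52585249 381.04441939 184.5901726 ]
[-11.61939402 -55.17519493   3.00514829] [ 8.98528882 85.11613627 13.49720516] 35.2
```

View pics/sw2.png

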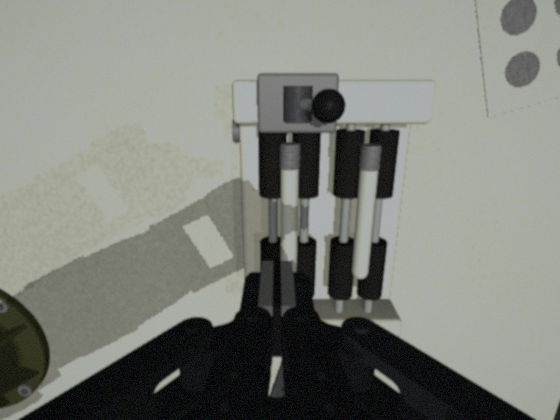

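The lever went over (ball at (328,105)), with a force rise that suggests the stop. I'll press once more to be sure.

Run:
```python
from h import *
bot.move_to([450,369,270],QL)
bot.servo_line([450,369,180],speed=120)
print(bot.servo_line([488,369,180],speed=60))
print(bot.servo_line([510,369,180],speed=15,until_force=33))
s=bot.read_state(); print(s["clock"],s["ee_pos"],s["ft_force"])
bot.servo_line([450,369,190],speed=120); bot.servo_line([450,369,330],speed=200)
bot.move_to([480,300,330],QL);bot.dwell(.2)
c,P=wrist(); g=cv2.cvtColor(c["image"],cv2.COLOR_BGR2GRAY)
m=(P[...,2]<220)&(P[...,2]>150)&(g<35)&(P[...,1]>330)&(P[...,1]<410);q=P[m]
f=lambda q:np.linalg.lstsq(np.c_[2*q,np.ones(len(q))],(q**2).sum(1),rcond=None)[0]
r=f(q);print(len(q),np.median(q,0),np.percentile(q,98,axis=0),"ball",r[:3],np.sqrt(r[3]+r[:3]@r[:3]))
d=dict(np.load("w2.npz"));P=cloud(d,(d["p"],d["q"]));g=cv2.cvtColor(d["image"],cv2.COLOR_BGR2GRAY)
m=(P[...,2]<220)&(P[...,2]>150)&(g<35)&(P[...,1]>330)&(P[...,1]<410);q=P[m];r=f(q);print("was",r[:3],np.sqrt(r[3]+r[:3]@r[:3]))
print(bot.read_state()["clock"])
```

```text
False
True
38.0917 [493.01171175 369.25224639 179.79928629] [-10.59207232  -2.74807665   8.15675648]
774 [516.4109335  370.58004369 181.10893779] [527.65696959 381.04116097 184.50498858] ball [518.445306   369.83842185 171.01921068] 13.166584751891826
was [477.60134967 369.57999235 173.46073156] 12.207707130031581
40.1167
```

```bash
python3 -c "
from rig import bot
print(bot.finish_job())"
```

```text
the job is handed in; nothing more can be done
None
```

I moved the tube from the rack to the V-block and let go, then laid it on the near rollers with its cap towards the switch and let go there too; I pushed the lever over until it would go no further and handed the job in at about 40 s, but the hand-in call returned no verdict.

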